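# Put returned machine parts back into stock

### The arm

A 6-joint arm with a two-finger parallel gripper is mounted at the origin on the work surface. World frame = base frame: x ahead of the robot, y to its left, z up, the work surface at z = 0. Lengths are in m, angles in rad, forces in N, time in s.
With the tool pointing down it reaches from about 0.375 to 0.9 m from the base axis. Payload 3.1 kg.
Tool frame: the origin (TCP) lies on the centre line of the jaws, within the pads' length; the fingertips stand 8 mm ahead of it and the grasp point (between the pads) lies 11 mm behind it; z points along the fingers, y is the line along which they close (so a half turn about z gives the same grasp; the last joint's range is limited). The gripper opens to 87 mm and grips with 3 to 60 N. Pads are 19 mm wide; open, the fingers measure 117 mm over their backs; the gripper's body (75 mm by 190 mm) begins 51 mm behind the grasp point.
Start: joints at [0.98, 0.527, 1.433, -0, 1.181, -0.178], TCP at [0.251, 0.572, 0.231] pointing down, gripper open.
Joint ranges: [-3.08, 3.08], [-0.75, 2.2], [0.22, 2.44], [-1.43, 4.57], [0, 2.65], [-2.85, 2.85]. Speed limits (rad/s): [2.79, 2.79, 3.14, 3.14, 3.14, 3.14].

### API

Orientations are given as a unit quaternion [x, y, z, w].
In Python, from rig import robot gives the robot as it stands. The module is installed in compiled form; this text tells all that it offers.
- The arm moves only by the tool send_rows, never from a script. Its argument "increments" is one flat list of numbers, 7 for each row, row after row: the turn, a rotation vector about the world's x, y, z in rad, then the shift along the world's x, y, z in cm, then the opening, from 0 (shut) to 1 (fully open). A call has 1 to 20 rows; each row shifts and turns the commanded pose from where the row before left it; what a row does not reach is not made up. A row lasts 1/12 s, in which the tool goes at most 41.7 mm and 7.16 degrees, less where a joint would pass 70% of its speed; a pose out of reach is approached as far as the arm can. A call is refused whole if a number of a shift passes 4.17 or a number of a turn 0.125, either way. A call with a gripper value outside its range is refused whole. The fingers move at their own pace and stop on an object; "newtons" is the grip in N (left out, the last holds). Time passes only in rows, so rows that do not move let the fingers close. It gives the time, the measured TCP pose, the force, the opening and the grip force at its end, in the units of the state.
- robot.get_obs(): the state, without advancing time (a new reading comes with each control period).
- robot.camera(name): name is "scene" or "top"; returns a dict with "image" (400x640x3 uint8, red, green, blue), "range_z" (400x640 float32, m along the optical axis (not along the pixel's ray), 0 where there is no reading), "fx", "fy", "cx", "cy" (pixels), "R" (3x3) and "t" (3): a world point X has camera coordinates R X + t. Camera axes: x right, y down, z forward; pixel columns grow to the right and rows downward; lengths in m; the calibration is good to about 2 mm. A picture is of the moment at which its call begins.
- robot.hand_in(): hands the job in; it is judged then, once.
The state is a dict: "time": time; "q": joint angles; "joint_velocities": joint speeds; "joint_torque": joint torques, N m; "position": TCP position; "tool_rot": TCP orientation; "ft_force": force on the tool from outside, world axes, zero at the start; "moment": the same for the moment, N m; "grip_width": finger opening in m; "grip_force": force on a finger pad.
Only numpy, scipy, OpenCV 4.12 (cv2) and the standard library are available. Lean on these libraries where they do the work, as an engineer would, in place of code of your own. Each camera call takes 0.05 s, during which the arm holds its last target. There are 200 camera calls.

### The job

Put the five returned parts away: stand the gear in the middle of the blue tray, the red hub (flange down) in the middle of the yellow tray and the orange oil filter (cap up) in the middle of the green tray. Stack the two rings flat on the middle of the sprung lift's plate, the wide steel ring underneath and the narrow brass ring centred on top of it. Leave the oil bottle where it stands.

Things in the scene. Friction and masses are not known exactly. Their poses are not given: they have to be found in the camera images.
- wide_ring_mid (a point): The wide bearing ring: bright grey steel, 60 mm outside diameter, 28 mm bore, 32 mm high, about 0.5 kg, lying flat (bore upright). The point is on its upright axis, half-way up; its z axis points up. 
- brass_ring_mid (a point): The narrow ring: yellow brass, 44 mm outside diameter, 20 mm bore, 34 mm high, about 0.3 kg, bore upright. The point is on its upright axis, half-way up; its z axis points up. 
- gear_mid (a point): The gear: dark steel pinion with straight upright teeth all round, 55 mm outside diameter over its whole height of 44 mm, about 0.4 kg. The point is on its upright axis, half-way up; its z axis points up. 
- hub_mid (a point): The red hub: red painted round flange at the bottom (60 mm diameter, 8 mm thick, four small bolt heads 3 mm high on it) with a round neck of 39 mm diameter rising from it; 50 mm high in all, about 0.3 kg. The point is on its upright axis, half-way up; its z axis points up. 
- filter_mid (a point): The oil filter: upright orange canister with a white band, 58 mm diameter and 66 mm high, with a black cap of 44 mm diameter and 6 mm height on top, 72 mm high in all, about 0.3 kg. The point is on its upright axis, half-way up; its z axis points up. 
- tray_blue_in (a point): Centre of the inner floor of the blue plastic tray, fixed to the bench: open on top, 134 x 134 mm outside, 126 x 126 mm inside, walls 4 mm thick and 26 mm high from the bench; the floor's top is 4 mm above the bench and carries a thin grey circle, 72 mm across, round its middle. x and y lie along the walls, z points up.
- tray_yellow_in (a point): Centre of the inner floor of the yellow plastic tray, fixed to the bench: open on top, 134 x 134 mm outside, 126 x 126 mm inside, walls 4 mm thick and 26 mm high from the bench; the floor's top is 4 mm above the bench and carries a thin grey circle, 72 mm across, round its middle. x and y lie along the walls, z points up.
- tray_green_in (a point): Centre of the inner floor of the green plastic tray, fixed to the bench: open on top, 134 x 134 mm outside, 126 x 126 mm inside, walls 4 mm thick and 26 mm high from the bench; the floor's top is 4 mm above the bench and carries a thin grey circle, 72 mm across, round its middle. x and y lie along the walls, z points up.
- plate_top (a point): Centre of the upper face of the sprung lift's round aluminium plate (120 mm diameter, 8 mm thick, a thin black circle of 72 mm round its middle). Empty it stands 105 mm above the bench, over a grey base 134 mm square and 22 mm high that is fixed to the bench. The plate goes straight down against a spring, 0.17 N per mm, at most 62 mm: it sinks about 28 mm under the wide ring and about 18 mm more under the brass ring, within half a second. z points up.
- oil_bottle: Bystander: black oil bottle with a paper label and a red cap, 60 mm diameter, 130 mm high, standing among the trays. Origin at the centre of its underside, z up.
Things that resemble listed ones, but are neither listed nor needed, are in the scene too. There is more than one size of the part that bears tray_yellow_in; the job needs the largest.

How it is judged:
At the end, for the whole second after the job is handed in: Gear, hub, filter upright (0.12 rad) on the floor of the blue, yellow, green tray, within 15 mm of its centre; wide ring flat on the lift plate within 15 mm of its centre; brass ring flat on the wide ring within 12 mm of its axis; all at rest (under 0.03 m/s) (horizontal distance between gear_mid and tray_blue_in below 0.015 m and z of gear_mid in the frame of tray_blue_in between 0.016 and 0.028 m and horizontal distance between hub_mid and tray_yellow_in below 0.015 m and z of hub_mid in the frame of tray_yellow_in between 0.019 and 0.031 m and horizontal distance between filter_mid and tray_green_in below 0.015 m and z of filter_mid in the frame of tray_green_in between 0.03 and 0.042 m and horizontal distance between wide_ring_mid and plate_top below 0.015 m and z of wide_ring_mid in the frame of plate_top between 0.01 and 0.022 m and horizontal distance between brass_ring_mid and wide_ring_mid below 0.012 m and z of brass_ring_mid in the frame of plate_top between 0.043 and 0.055 m and angle between each of wide_ring_mid, brass_ring_mid, gear_mid, hub_mid, filter_mid's own z axis and vertical below 0.12 rad and linear speed of each of wide_ring, brass_ring, gear, hub, filter below 0.03 m/s); the robot touches nothing.
It fails at once if the oil bottle is moved by more than 30 mm or tipped over (distance of oil_bottle from where it was at the start of the episode above 0.03 m or angle between oil_bottle's own z axis and vertical above 0.5 rad).
It also fails if it takes over 120 s, if anything falls off the work surface, if the arm or the gripper's body presses on something with over 40 N, if the wrist force passes 120 N, or if a joint passes its speed limit or range.

## Working session

There is one attempt and no reset: what is moved stays moved. The work goes in short steps, Python scripts to look and compute and a tool call to move; the robot and the scene stay as the last step left them, time stands still between calls to the robot, and variables do not carry over. Pictures are saved under pics/ and viewed, at most 14 in all, crops included, and the job is handed in when it is done.

Besides the shell and the picture viewer there is one more tool, called after "Call:" as a command line: name --argument value ..., lists and objects as JSON in quotes. send_rows: Moves the arm, as the interface text tells. Its arguments: {"type":"object","properties":{"increments":{"type":"array"},"newtons":{"type":"number"}},"required":["increments"]}

```bash
mkdir -p pics; cat > h.py <<'E'
import numpy as np, cv2
from rig import robot
def snap(name,tag):
    c=robot.camera(name); np.savez('pics/'+tag,**c); cv2.imwrite(f'pics/{tag}.png',c['image'][:,:,::-1]); return c
def load(tag): return dict(np.load(f'pics/{tag}.npz'))
def cloud(c):
    v,u=np.mgrid[:400,:640]; z=c['range_z']
    P=np.stack([(u-c['cx'])/c['fx']*z,(v-c['cy'])/c['fy']*z,z],-1)
    W=(P-c['t'])@c['R']; W[z==0]=np.nan; return W
E
python3 - <<'E'
from h import *
for n in('scene','top'):
    c=snap(n,n+'0'); print(c['fx'],c['cx'],c['R'].round(3).tolist(),(-c['R'].T@c['t']).round(3))
o=robot.get_obs(); print(o)
E
```

```text
381.66958134553 320.0827270672431 [[-0.865, 0.502, -0.02], [0.279, 0.447, -0.85], [-0.418, -0.74, -0.527]] [1.09  1.043 0.778]
400.4446578887669 326.01402306758865 [[-0.003, -1.0, 0.002], [-0.977, 0.002, -0.211], [0.211, -0.003, -0.977]] [0.325 0.088 1.118]
{'time': 0.1, 'q': array([ 9.79479562e-01,  5.28378291e-01,  1.43377971e+00, -6.87760071e-06,
        1.18140776e+00, -1.78537227e-01]), 'joint_velocities': array([-2.59553488e-03, -1.57229895e-03, -9.76548553e-05, -2.33529815e-03,
        7.61355860e-05,  1.55755985e-03]), 'joint_torque': array([-2.85014012e-04, -4.40985596e+01, -1.77151966e+01,  6.34791492e-02,
        5.33019262e-02, -3.40064139e-05]), 'position': array([0.25035103, 0.57195927, 0.22966459]), 'tool_rot': array([ 2.04926251e-01,  9.78776920e-01, -9.15555966e-04, -3.67494470e-04]), 'ft_force': array([0.13072773, 0.01586787, 0.37960592]), 'moment': array([ 0.00236074, -0.04232236,  0.00351235]), 'grip_force': 0.0, 'grip_width': 0.08678248925678687}
```

View pics/scene0.png

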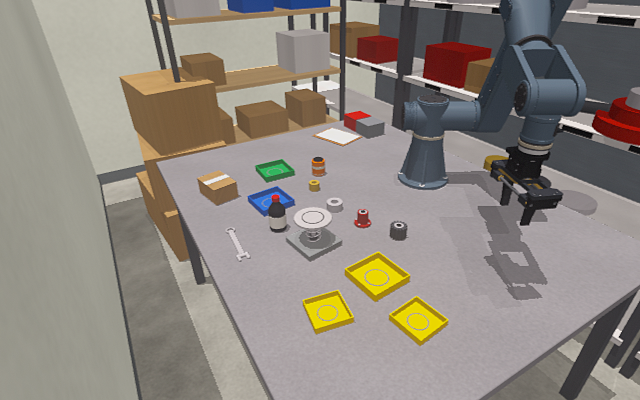

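View pics/top0.png

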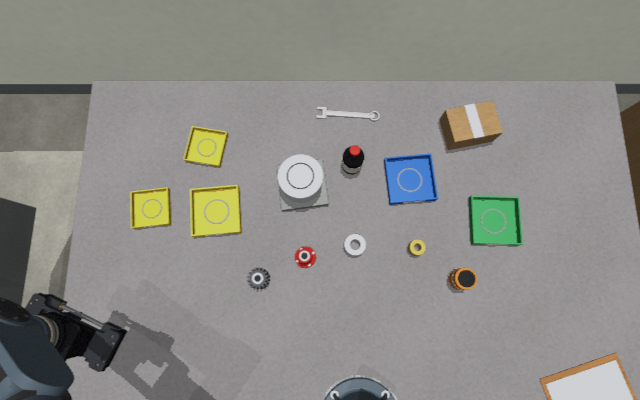

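The views show three yellow trays, in the top picture at (216,211), (206,147) and (151,208). The first is the largest, so it is my choice. The rest occur once each: gear (259,279), hub (305,257), wide ring (355,245), brass ring (417,247), filter (463,279), blue tray (410,180), green tray (494,221), lift (301,177), bottle (352,160).

```bash
python3 - <<'E'
from h import *
c=load('top0'); W=cloud(c)
cv2.imwrite('pics/crop0.png',cv2.resize(c['image'][120:300,120:530,::-1],None,fx=1.95,fy=1.95,interpolation=cv2.INTER_CUBIC))
print('bench',np.nanmedian(W[300:320,300:330,2]))
def m(n,u,v,r,zlo,zhi):
    P=W[v-r:v+r+1,u-r:u+r+1].reshape(-1,3); P=P[(P[:,2]>zlo)&(P[:,2]<zhi)]
    (x,y),rad=cv2.minEnclosingCircle(P[:,:2].astype(np.float32)); (bx,by),s,a=cv2.minAreaRect(P[:,:2].astype(np.float32))
    print(n,len(P),'circ %.3f %.3f r%.3f'%(x,y,rad),'rect %.3f %.3f'%(bx,by),np.round(s,3),round(a,1),'ztop',np.percentile(P[:,2],[50,95]).round(3))
m('gear',259,279,17,.036,.06);m('hub',305,257,17,.042,.06);m('hubfl',305,257,17,.004,.015);m('wide',355,245,17,.026,.04);m('brass',417,247,15,.028,.04)
m('filtcap',463,279,20,.068,.08);m('filt',463,279,20,.058,.08);m('plate',301,177,30,.095,.115);m('base',303,185,34,.015,.03);m('bottle',352,160,22,.03,.15)
for n,u,v in(('blue',410,180),('yel',216,211),('green',494,221),('y2',206,147),('y3',151,208)): m(n,u,v,32,.02,.03)
E
```

```text
bench 0.0009894733978143189
gear 315 circ 0.357 0.265 r0.028 rect 0.357 0.265 [0.055 0.052] 90.0 ztop [0.045 0.048]
hub 167 circ 0.415 0.142 r0.019 rect 0.415 0.143 [0.035 0.035] 0.5 ztop [0.051 0.054]
hubfl 254 circ 0.413 0.143 r0.063 rect 0.415 0.141 [0.091 0.095] 86.2 ztop [0.008 0.013]
wide 301 circ 0.446 0.006 r0.030 rect 0.446 0.005 [0.058 0.057] 89.1 ztop [0.033 0.037]
brass 168 circ 0.439 -0.163 r0.022 rect 0.440 -0.162 [0.042 0.041] 89.0 ztop [0.035 0.038]
filtcap 280 circ 0.354 -0.276 r0.028 rect 0.355 -0.276 [0.051 0.053] 21.6 ztop [0.073 0.076]
filt 414 circ 0.354 -0.276 r0.030 rect 0.354 -0.276 [0.057 0.056] 79.0 ztop [0.071 0.076]
plate 1587 circ 0.619 0.153 r0.060 rect 0.619 0.152 [0.119 0.118] 60.8 ztop [0.106 0.109]
base 766 circ 0.620 0.152 r0.093 rect 0.619 0.152 [0.134 0.134] 7.6 ztop [0.023 0.026]
bottle 482 circ 0.681 0.011 r0.031 rect 0.679 0.010 [0.06  0.055] 71.9 ztop [0.091 0.132]
blue 335 circ 0.637 -0.157 r0.094 rect 0.636 -0.157 [0.135 0.136] 5.3 ztop [0.026 0.029]
yel 350 circ 0.544 0.394 r0.094 rect 0.544 0.394 [0.135 0.135] 4.9 ztop [0.026 0.029]
green 393 circ 0.514 -0.387 r0.093 rect 0.515 -0.387 [0.137 0.136] 88.3 ztop [0.026 0.029]
y2 134 circ 0.734 0.432 r0.072 rect 0.735 0.433 [0.107 0.106] 79.9 ztop [0.022 0.025]
y3 154 circ 0.554 0.578 r0.073 rect 0.553 0.577 [0.105 0.106] 6.1 ztop [0.022 0.024]
```

View pics/crop0.png

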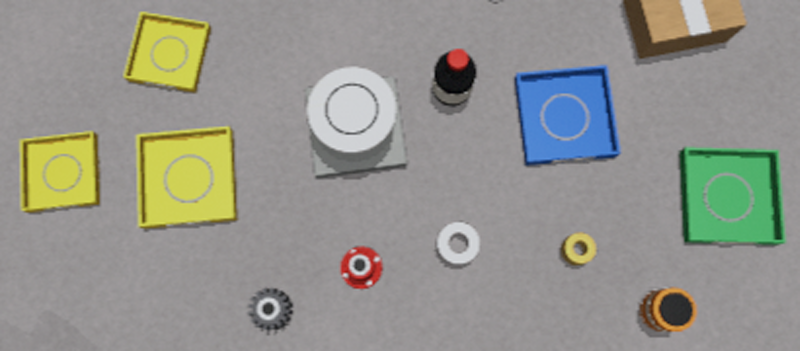

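The crop confirms that the yellow tray at (216,211) is the 135 mm one. The other two are about 106 mm. All measured sizes and heights match the descriptions. I'll start with the gear and go above it first.

Call:
send_rows --increments '[0,0,0.1,0.88,-2.56,-0.9,1,0,0,0.1,0.88,-2.56,-0.9,1,0,0,0.1,0.88,-2.56,-0.9,1,0,0,0.1,0.88,-2.56,-0.9,1,0,0,0,0.88,-2.56,-0.9,1,0,0,0,0.88,-2.56,-0.9,1,0,0,0,0.88,-2.56,-0.9,1,0,0,0,0.88,-2.56,-0.9,1,0,0,0,0.88,-2.56,-0.9,1,0,0,0,0.88,-2.56,-0.9,1,0,0,0,0.88,-2.56,-0.9,1,0,0,0,0.88,-2.56,-0.9,1,0,0,0,0,0,0,1,0,0,0,0,0,0,1,0,0,0,0,0,0,1]' --newtons 35

```text
time: 1.35
position: [0.3565, 0.2655, 0.1226]
tool_rot: [0.007, 1.0, 0.0, -0.0]
ft_force: [0.6, 0.4, -0.5]
grip_width: 0.0866
grip_force: 0.0
```

Call:
send_rows --increments '[0,0,0,0,0,-1.92,1,0,0,0,0,0,-1.92,1,0,0,0,0,0,-1.92,1,0,0,0,0,0,-1.92,1,0,0,0,0,0,-1.92,1,0,0,0,0,0,0,1,0,0,0,0,0,0,0,0,0,0,0,0,0,0,0,0,0,0,0,0,0,0,0,0,0,0,0,0,0,0,0,0,0,0,0,0,0,0,0,0,0,0,0,0,0,0,0,0,0]'

```text
time: 2.43
position: [0.3569, 0.2656, 0.0272]
tool_rot: [0.007, 1.0, 0.0, 0.001]
ft_force: [-1.0, 1.7, 6.2]
grip_width: 0.0544
grip_force: 35.0
```

Call:
send_rows --increments '[0,0,0,0,0,2,0,0,0,0,0,0,2.6,0,0,0,0,0,0,2.6,0,0,0,0,0,0,2.6,0,0,0,0,1.87,-2.82,0,0,0,0,0,1.87,-2.82,0,0,0,0,0,1.87,-2.82,0,0,0,0,0,1.87,-2.82,0,0,0,0,0,1.87,-2.82,0,0,0,0,0,1.87,-2.82,0,0,0,0,0,1.87,-2.82,0,0,0,0,0,1.87,-2.82,0,0,0,0,0,1.87,-2.82,0,0,0,0,0,1.87,-2.82,0,0,0,0,0,1.87,-2.82,0,0,0,0,0,1.87,-2.82,0,0,0,0,0,1.87,-2.82,0,0,0,0,0,1.87,-2.82,0,0,0,0,0,1.87,-2.82,0,0,0,0,0,0,0,0,0]'

```text
time: 4.1
position: [0.641, -0.1651, 0.1241]
tool_rot: [0.008, 1.0, -0.003, 0.003]
ft_force: [0.7, -0.3, -3.9]
grip_width: 0.0546
grip_force: 35.0
```

Call:
send_rows --increments '[0,0,0,0,0,0,0,0,0,0,0,0,0,0]'

```text
time: 4.27
position: [0.6348, -0.1571, 0.123]
tool_rot: [0.007, 1.0, 0.001, -0.002]
ft_force: [-0.4, 0.3, -4.6]
grip_width: 0.0544
grip_force: 35.0
```

Call:
send_rows --increments '[0,0,0,0,0,-2,0,0,0,0,0,0,-2,0,0,0,0,0,0,-2,0,0,0,0,0,0,-2,0,0,0,0,0,0,-0.8,0,0,0,0,0,0,-0.3,0,0,0,0,0,0,0,0,0,0,0,0,0,0,0]'

```text
time: 4.93
position: [0.6374, -0.1575, 0.0344]
tool_rot: [0.006, 1.0, -0.0, 0.001]
ft_force: [0.5, -0.2, -2.7]
grip_width: 0.0544
grip_force: 35.0
```

Call:
send_rows --increments '[0,0,0,0,0,-0.2,0,0,0,0,0,0,-0.1,0,0,0,0,0,0,0,0,0,0,0,0,0,0,0.85,0,0,0,0,0,0,0.85,0,0,0,0,0,0,0.85,0,0,0,0,0,0,0.85,0,0,0,0,0,0,0.85,0,0,0,0,0,1,0.85,0,0,0,0,0,2.5,0.85,0,0,0,0,0,2.5,0.85,0,0,0,0,0,2.5,0.85,0,0,0,0,0,0.5,0.85,0,0,0,0,0,0,0.85]'

```text
time: 6.1
position: [0.6385, -0.1584, 0.1236]
tool_rot: [0.006, 1.0, -0.001, 0.003]
ft_force: [0.1, -0.4, -1.0]
grip_width: 0.0743
grip_force: 0.0
```

Call:
send_rows --increments '[0,0,0,-2.02,2.72,0,0.85,0,0,0,-2.02,2.72,0,0.85,0,0,0,-2.02,2.72,0,0.85,0,0,0,-2.02,2.72,0,0.85,0,0,0,-2.02,2.72,0,0.85,0,0,0,-2.02,2.72,0,0.85,0,0,0,-2.02,2.72,0,0.85,0,0,0,-2.02,2.72,0,0.85,0,0,0,-2.02,2.72,0,0.85,0,0,0,-2.02,2.72,0,0.85,0,0,0,-2.02,2.72,0,0.85,0,0,0,0,0,0,0.85,0,0,0,0,0,0,0.85,0,0,0,0,0,0,0.85]'

```text
time: 7.27
position: [0.4148, 0.1415, 0.1201]
tool_rot: [0.006, 1.0, -0.0, -0.0]
ft_force: [0.6, 0.0, -0.8]
grip_width: 0.0739
grip_force: 0.0
```

```bash
python3 - <<'E'
from h import *
c=snap('top','top1'); W=cloud(c)
P=W[150:212,382:440].reshape(-1,3); P=P[(P[:,2]>.042)&(P[:,2]<.06)&(abs(P[:,0]-.637)<.05)]
print(len(P),cv2.minEnclosingCircle(P[:,:2].astype(np.float32)),np.median(P[:,2]))
E
```

```text
278 ((0.6366332769393921, -0.1596774309873581), 0.028594637289643288) 0.04886103870817739
```

The gear stands about 3 mm from the tray centre, at the right height. Now I'll lower onto the hub.

Call:
send_rows --increments '[0,0,0,0,0,-1.88,0.85,0,0,0,0,0,-1.88,0.85,0,0,0,0,0,-1.88,0.85,0,0,0,0,0,-1.88,0.85,0,0,0,0,0,-1.88,0.85,0,0,0,0,0,0,0.85,0,0,0,0,0,0,0,0,0,0,0,0,0,0,0,0,0,0,0,0,0,0,0,0,0,0,0,0,0,0,0,0,0,0,0,0,0,0,0,0,0,0,0,0,0,0,0,0,0,0,0,0,0,0,0,0]'

```text
time: 8.48
position: [0.415, 0.1417, 0.0272]
tool_rot: [0.006, 1.0, 0.0, 0.001]
ft_force: [-0.6, 1.5, 6.3]
grip_width: 0.0383
grip_force: 35.0
```

Call:
send_rows --increments '[0,0,0,0,0,2.1,0,0,0,0,0,0,3,0,0,0,0,0,0,3,0,0,0,0,1.29,2.52,0,0,0,0,0,1.29,2.52,0,0,0,0,0,1.29,2.52,0,0,0,0,0,1.29,2.52,0,0,0,0,0,1.29,2.52,0,0,0,0,0,1.29,2.52,0,0,0,0,0,1.29,2.52,0,0,0,0,0,1.29,2.52,0,0,0,0,0,1.29,2.52,0,0,0,0,0,1.29,2.52,0,0,0,0,0,0,0,0,0,0,0,0,0,0,0,0,0,0,0,0,0,0,0]'

```text
time: 9.82
position: [0.5418, 0.3925, 0.1061]
tool_rot: [0.006, 1.0, -0.001, -0.002]
ft_force: [-0.7, 0.4, -4.1]
grip_width: 0.0386
grip_force: 35.0
```

Call:
send_rows --increments '[0,0,0,0,0,-2,0,0,0,0,0,0,-2,0,0,0,0,0,0,-2,0,0,0,0,0,0,-1,0,0,0,0,0,0,-0.4,0,0,0,0,0,0,0,0,0,0,0,0,0,0,0,0,0,0,0,0,0,0]'

```text
time: 10.48
position: [0.5446, 0.3939, 0.0348]
tool_rot: [0.006, 1.0, 0.001, 0.001]
ft_force: [1.0, 0.3, -3.7]
grip_width: 0.038
grip_force: 35.0
```

Call:
send_rows --increments '[0,0,0,0,0,-0.2,0,0,0,0,0,0,-0.15,0,0,0,0,0,0,0,0,0,0,0,0,0,0,0.9,0,0,0,0,0,0,0.9,0,0,0,0,0,0,0.9,0,0,0,0,0,0,0.9,0,0,0,0,0,0,0.9,0,0,0,0,0,0,0.9,0,0,0,0,0,1,0.9,0,0,0,0,0,2.5,0.9,0,0,0,0,0,2.5,0.9,0,0,0,0,0,2.5,0.9,0,0,0,0,0,0,0.9]'

```text
time: 11.65
position: [0.547, 0.3954, 0.1215]
tool_rot: [0.006, 1.0, 0.003, 0.005]
ft_force: [1.2, 0.0, 1.1]
grip_width: 0.0781
grip_force: 0.0
```

Call:
send_rows --increments '[0,0,0,-0.7,-2.77,0,0.9,0,0,0,-0.7,-2.77,0,0.9,0,0,0,-0.7,-2.77,0,0.9,0,0,0,-0.7,-2.77,0,0.9,0,0,0,-0.7,-2.77,0,0.9,0,0,0,-0.7,-2.77,0,0.9,0,0,0,-0.7,-2.77,0,0.9,0,0,0,-0.7,-2.77,0,0.9,0,0,0,-0.7,-2.77,0,0.9,0,0,0,-0.7,-2.77,0,0.9,0,0,0,-0.7,-2.77,0,0.9,0,0,0,-0.7,-2.77,0,0.9,0,0,0,-0.7,-2.77,0,0.9,0,0,0,-0.7,-2.77,0,0.9,0,0,0,0,0,0,0.9,0,0,0,0,0,0,0.9,0,0,0,0,0,0,0.9]'

```text
time: 13.07
position: [0.4458, 0.0058, 0.1152]
tool_rot: [0.007, 1.0, 0.0, 0.0]
ft_force: [0.1, 0.0, -1.1]
grip_width: 0.078
grip_force: 0.0
```

```bash
python3 - <<'E'
from h import *
c=snap('top','top2'); W=cloud(c)
P=W[180:242,185:247].reshape(-1,3); P=P[(P[:,2]>.045)&(P[:,2]<.065)]
print(len(P),cv2.minEnclosingCircle(P[:,:2].astype(np.float32)),np.median(P[:,2]))
E
```

```text
168 ((0.5447095632553101, 0.3923196792602539), 0.01942196860909462) 0.05531150920617549
```

The hub is centred and at the right height. Now the wide ring.

Call:
send_rows --increments '[0,0,0,0,0,-2,0.9,0,0,0,0,0,-2,0.9,0,0,0,0,0,-2,0.9,0,0,0,0,0,-2,0.9,0,0,0,0,0,-1.8,0.9,0,0,0,0,0,0,0.9,0,0,0,0,0,0,0,0,0,0,0,0,0,0,0,0,0,0,0,0,0,0,0,0,0,0,0,0,0,0,0,0,0,0,0,0,0,0,0,0,0,0,0,0,0,0,0,0,0]'

```text
time: 14.2
position: [0.4462, 0.0059, 0.018]
tool_rot: [0.007, 1.0, -0.0, 0.001]
ft_force: [0.4, 3.5, 6.7]
grip_width: 0.0591
grip_force: 35.0
```

Call:
send_rows --increments '[0,0,0,0,0,2.1,0,0,0,0,0,0,3,0,0,0,0,0,0,3,0,0,0,0,0,0,3,0,0,0,0,0,0,2.4,0,0,0,0,2.16,1.83,0,0,0,0,0,2.16,1.83,0,0,0,0,0,2.16,1.83,0,0,0,0,0,2.16,1.83,0,0,0,0,0,2.16,1.83,0,0,0,0,0,2.16,1.83,0,0,0,0,0,2.16,1.83,0,0,0,0,0,2.16,1.83,0,0,0,0,0,0,0,0,0,0,0,0,0,0,0,0,0,0,0,0,0,0,0]'

```text
time: 15.53
position: [0.6163, 0.1518, 0.1506]
tool_rot: [0.006, 1.0, -0.0, -0.002]
ft_force: [-0.6, -0.5, -4.5]
grip_width: 0.0595
grip_force: 35.5
```

Call:
send_rows --increments '[0,0,0,0,0,-1,0,0,0,0,0,0,-1,0,0,0,0,0,0,-0.5,0,0,0,0,0,0,-0.5,0,0,0,0,0,0,-0.5,0,0,0,0,0,0,-0.5,0,0,0,0,0,0,-0.5,0,0,0,0,0,0,-0.5,0,0,0,0,0,0,-0.5,0,0,0,0,0,0,0,0,0,0,0,0,0,0,0,0,0,0,0,0,0,0,0]'

```text
validation failed for argument at $.in...
```

Call:
send_rows --increments '[0,0,0,0,0,-1,0,0,0,0,0,0,-1,0,0,0,0,0,0,-0.5,0,0,0,0,0,0,-0.5,0,0,0,0,0,0,-0.5,0,0,0,0,0,0,-0.5,0,0,0,0,0,0,-0.5,0,0,0,0,0,0,-0.5,0,0,0,0,0,0,-0.5,0,0,0,0,0,0,0,0,0,0,0,0,0,0,0]'

```text
time: 16.45
position: [0.6183, 0.1519, 0.097]
tool_rot: [0.006, 1.0, -0.0, -0.0]
ft_force: [-1.8, -2.0, -0.7]
grip_width: 0.0591
grip_force: 35.0
```

Call:
send_rows --increments '[0,0,0,0,0,0,0.9,0,0,0,0,0,0,0.9,0,0,0,0,0,0,0.9,0,0,0,0,0,0,0.9,0,0,0,0,0,0,0.9,0,0,0,0,0,0,0.9,0,0,0,0,0,1,0.9,0,0,0,0,0,2,0.9,0,0,0,0,0,2,0.9,0,0,0,0,0,2,0.9,0,0,0,0,0,0,0.9,0,0,0,0,0,0,0.9]'

```text
time: 17.45
position: [0.6194, 0.1522, 0.1689]
tool_rot: [0.006, 1.0, 0.0, 0.002]
ft_force: [-0.5, 0.3, -0.9]
grip_width: 0.0784
grip_force: 0.0
```

Call:
send_rows --increments '[0,0,0,-1.5,-2.62,0,0.9,0,0,0,-1.5,-2.62,0,0.9,0,0,0,-1.5,-2.62,0,0.9,0,0,0,-1.5,-2.62,0,0.9,0,0,0,-1.5,-2.62,0,0.9,0,0,0,-1.5,-2.62,0,0.9,0,0,0,-1.5,-2.62,-1,0.9,0,0,0,-1.5,-2.62,-1,0.9,0,0,0,-1.5,-2.62,-1,0.9,0,0,0,-1.5,-2.62,-1,0.9,0,0,0,-1.5,-2.62,-1,0.9,0,0,0,-1.5,-2.62,-1,0.9,0,0,0,0,0,0,0.9,0,0,0,0,0,0,0.9,0,0,0,0,0,0,0.9]'

```text
time: 18.7
position: [0.4381, -0.1618, 0.1066]
tool_rot: [0.007, 1.0, 0.001, -0.001]
ft_force: [-0.8, 0.7, 1.2]
grip_width: 0.0785
grip_force: 0.0
```

```bash
python3 - <<'E'
from h import *
c=snap('top','top3'); W=cloud(c)
M=W[140:220,265:340].reshape(-1,3)
for lo,hi in((.1,.125),(.068,.085)):
    P=M[(M[:,2]>lo)&(M[:,2]<hi)]; print(len(P),cv2.minEnclosingCircle(P[:,:2].astype(np.float32)),np.median(P[:,2]))
E
```

```text
340 ((0.6187964677810669, 0.15045970678329468), 0.03012659214437008) 0.1106090636835783
1128 ((0.6186882257461548, 0.15216802060604095), 0.0603843592107296) 0.07893182892001455
```

The wide ring is centred on the plate to 2 mm. Its top is at 0.110 m and the plate is at 0.078 m. Now I'll take the brass ring.

Call:
send_rows --increments '[0,0,0,0,0,-2,0.9,0,0,0,0,0,-2,0.9,0,0,0,0,0,-2,0.9,0,0,0,0,0,-2,0.9,0,0,0,0,0,-0.8,0.9,0,0,0,0,0,0,0.9,0,0,0,0,0,0,0,0,0,0,0,0,0,0,0,0,0,0,0,0,0,0,0,0,0,0,0,0,0,0,0,0,0,0,0,0,0,0,0,0,0,0,0,0,0,0,0,0,0,0,0,0,0,0,0,0]'

```text
time: 19.92
position: [0.4386, -0.1624, 0.0195]
tool_rot: [0.006, 1.0, -0.0, 0.0]
ft_force: [-0.1, 0.3, 5.0]
grip_width: 0.0433
grip_force: 35.0
```

Call:
send_rows --increments '[0,0,0,0,0,2.1,0,0,0,0,0,0,3,0,0,0,0,0,0,3,0,0,0,0,0,0,3,0,0,0,0,0,0,2.6,0,0,0,0,1.5,2.61,0,0,0,0,0,1.5,2.61,0,0,0,0,0,1.5,2.61,0,0,0,0,0,1.5,2.61,0,0,0,0,0,1.5,2.61,0,0,0,0,0,1.5,2.61,0,0,0,0,0,1.5,2.61,0,0,0,0,0,1.5,2.61,0,0,0,0,0,1.5,2.61,0,0,0,0,0,1.5,2.61,0,0,0,0,0,1.5,2.61,0,0,0,0,0,1.5,2.61,0,0,0,0,0,0,0,0,0,0,0,0,0,0,0,0,0,0,0,0,0,0,0]'

```text
time: 21.58
position: [0.6167, 0.1506, 0.1546]
tool_rot: [0.006, 1.0, -0.0, -0.002]
ft_force: [0.4, -0.8, -4.3]
grip_width: 0.0433
grip_force: 35.0
```

Call:
send_rows --increments '[0,0,0,0,0,0,0]'

```text
time: 21.67
position: [0.617, 0.1499, 0.1551]
tool_rot: [0.007, 1.0, -0.0, -0.002]
ft_force: [-0.4, 0.9, -3.3]
grip_width: 0.0435
grip_force: 35.0
```

Call:
send_rows --increments '[0,0,0,0.1,0,-1,0,0,0,0,0,0,-0.8,0,0,0,0,0,0,-0.5,0,0,0,0,0,0,-0.5,0,0,0,0,0,0,-0.5,0,0,0,0,0,0,-0.5,0,0,0,0,0,0,-0.5,0,0,0,0,0,0,0,0,0,0,0,0,0,0,0,0,0,0,0,0,0,0,0]'

```text
validation failed for argument at $.in...
```

Call:
send_rows --increments '[0,0,0,0.1,0,-1,0,0,0,0,0,0,-0.8,0,0,0,0,0,0,-0.5,0,0,0,0,0,0,-0.5,0,0,0,0,0,0,-0.5,0,0,0,0,0,0,-0.5,0,0,0,0,0,0,-0.5,0,0,0,0,0,0,0,0,0,0,0,0,0,0,0,0,0,0,0,0,0,0]'

```text
time: 22.5
position: [0.6195, 0.1509, 0.1133]
tool_rot: [0.006, 1.0, -0.0, 0.0]
ft_force: [-0.1, -1.7, -0.7]
grip_width: 0.0433
grip_force: 35.0
```

Balanced again, so I'll release and rise.

Call:
send_rows --increments '[0,0,0,0,0,0,0.9,0,0,0,0,0,0,0.9,0,0,0,0,0,0,0.9,0,0,0,0,0,0,0.9,0,0,0,0,0,0,0.9,0,0,0,0,0,0,0.9,0,0,0,0,0,1,0.9,0,0,0,0,0,2,0.9,0,0,0,0,0,2,0.9,0,0,0,0,0,1,0.9,0,0,0,0,0,0,0.9,0,0,0,0,0,0,0.9]'

```text
time: 23.5
position: [0.6197, 0.1509, 0.1738]
tool_rot: [0.006, 1.0, 0.0, 0.001]
ft_force: [0.8, 0.6, -0.3]
grip_width: 0.0781
grip_force: 0.0
```

Call:
send_rows --increments '[0,0,0,-1.66,-2.67,0,1,0,0,0,-1.66,-2.67,0,1,0,0,0,-1.66,-2.67,0,1,0,0,0,-1.66,-2.67,0,1,0,0,0,-1.66,-2.67,0,1,0,0,0,-1.66,-2.67,0,1,0,0,0,-1.66,-2.67,0,1,0,0,0,-1.66,-2.67,0,1,0,0,0,-1.66,-2.67,0,1,0,0,0,-1.66,-2.67,0,1,0,0,0,-1.66,-2.67,0,1,0,0,0,-1.66,-2.67,0,1,0,0,0,-1.66,-2.67,0,1,0,0,0,-1.66,-2.67,0,1,0,0,0,-1.66,-2.67,0,1,0,0,0,-1.66,-2.67,0,1,0,0,0,0,0,0,1,0,0,0,0,0,0,1,0,0,0,0,0,0,1]'

```text
time: 25.08
position: [0.3532, -0.2754, 0.1723]
tool_rot: [0.007, 1.0, 0.001, -0.001]
ft_force: [0.7, 0.2, 0.4]
grip_width: 0.087
grip_force: 0.0
```

```bash
python3 - <<'E'
from h import *
c=snap('top','top4'); W=cloud(c)
M=W[140:220,265:340].reshape(-1,3)
for lo,hi in((.12,.135),(.085,.1),(.05,.07)):
    P=M[(M[:,2]>lo)&(M[:,2]<hi)]; print(len(P),cv2.minEnclosingCircle(P[:,:2].astype(np.float32)),np.median(P[:,2]))
E
```

```text
169 ((0.6199729442596436, 0.14985032379627228), 0.02200762741267681) 0.12323630614642418
153 ((0.6187261939048767, 0.15056085586547852), 0.029972774907946587) 0.08975977705443804
1043 ((0.6195036172866821, 0.15306881070137024), 0.06076839938759804) 0.05755635160181236
```

The brass ring is centred on the wide ring to within about 2 mm. Now the filter.

Call:
send_rows --increments '[0,0,0,0,0,-3,1,0,0,0,0,0,-3,1,0,0,0,0,0,-3,1,0,0,0,0,0,-3,1,0,0,0,0,0,-1.8,1,0,0,0,0,0,0,1,0,0,0,0,0,0,1,0,0,0,0,0,0,0,0,0,0,0,0,0,0,0,0,0,0,0,0,0,0,0,0,0,0,0,0,0,0,0,0,0,0,0,0,0,0,0,0,0,0,0,0,0,0,0,0,0]' --newtons 30

```text
time: 26.3
position: [0.354, -0.2765, 0.0357]
tool_rot: [0.007, 1.0, -0.0, 0.0]
ft_force: [0.3, 0.9, 5.8]
grip_width: 0.0574
grip_force: 30.0
```

Call:
send_rows --increments '[0,0,0,0,0,2,0,0,0,0,0,0,2.5,0,0,0,0,0,0,2.5,0,0,0,0,2.3,-1.58,0,0,0,0,0,2.3,-1.58,0,0,0,0,0,2.3,-1.58,0,0,0,0,0,2.3,-1.58,0,0,0,0,0,2.3,-1.58,0,0,0,0,0,2.3,-1.58,0,0,0,0,0,2.3,-1.58,0,0,0,0,0,0,0,0,0,0,0,0,0,0,0,0,0,0,0,0,0,0,0]'

```text
time: 27.38
position: [0.5133, -0.3855, 0.1038]
tool_rot: [0.006, 1.0, 0.002, -0.002]
ft_force: [-0.1, 1.0, -3.0]
grip_width: 0.0577
grip_force: 30.0
```

Call:
send_rows --increments '[0,0,0,0,0,-2,0,0,0,0,0,0,-2,0,0,0,0,0,0,-1.5,0,0,0,0,0,0,-0.7,0,0,0,0,0,0,0,0,0,0,0,0,0,0,0,0,0,0,0,0,0,0]'

```text
time: 27.97
position: [0.515, -0.3872, 0.044]
tool_rot: [0.006, 1.0, -0.0, 0.0]
ft_force: [0.5, -0.5, -1.8]
grip_width: 0.0574
grip_force: 30.0
```

Target is 0.0397. I'll lower 4 mm, release and rise.

Call:
send_rows --increments '[0,0,0,0,0,-0.2,0,0,0,0,0,0,-0.2,0,0,0,0,0,0,0,0,0,0,0,0,0,0,0.95,0,0,0,0,0,0,0.95,0,0,0,0,0,0,0.95,0,0,0,0,0,0,0.95,0,0,0,0,0,0,0.95,0,0,0,0,0,0,0.95,0,0,0,0,0,1,0.95,0,0,0,0,0,3,0.95,0,0,0,0,0,3,0.95,0,0,0,0,0,3,0.95,0,0,0,0,0,2,0.95,0,0,0,-3,0,0,0.95,0,0,0,-3,0,0,0.95,0,0,0,0,0,0,0.95]'

```text
time: 29.38
position: [0.4501, -0.3854, 0.1599]
tool_rot: [0.007, 1.0, 0.001, -0.002]
ft_force: [-0.4, 1.0, 0.3]
grip_width: 0.0827
grip_force: 0.0
```

```bash
python3 - <<'E'
from h import *
c=snap('top','top5'); W=cloud(c)
P=W[180:262,455:535].reshape(-1,3); P=P[(P[:,2]>.062)&(P[:,2]<.085)]
print(len(P),cv2.minEnclosingCircle(P[:,:2].astype(np.float32)),np.median(P[:,2]))
P=W[138:182,330:374].reshape(-1,3); P=P[(P[:,2]>.03)&(P[:,2]<.15)]
print(cv2.minEnclosingCircle(P[:,:2].astype(np.float32)))
E
```

```text
0 ((0.0, 0.0), 0.0) nan
((0.6807448863983154, 0.010508447885513306), 0.030661512166261673)
  return _methods._mean(a, axis=axis, dtype=dtype,
  ret = ret.dtype.type(ret / rcount)
```

View pics/top5.png

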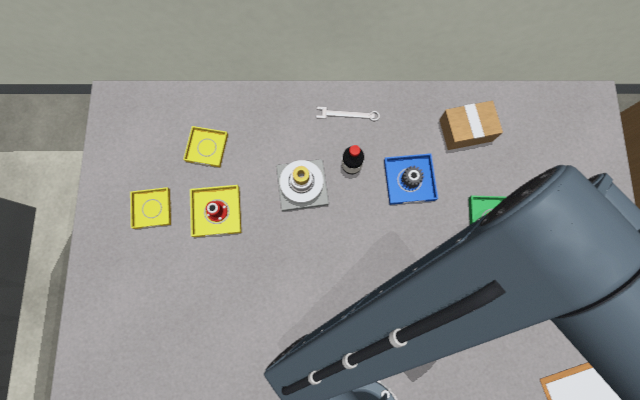

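The gear, hub, ring stack and bottle are all in place. The arm hides the green tray at (490,215), so I'll move the arm aside (+y) and look again.

Call:
send_rows --increments '[0,0,0,0,3,0,0.95,0,0,0,0,3,0,0.95,0,0,0,0,3,0,0.95,0,0,0,0,3,0,0.95,0,0,0,0,3,0,0.95,0,0,0,0,3,0,0.95,0,0,0,0,3,0,0.95,0,0,0,0,3,0,0.95,0,0,0,0,3,0,0.95,0,0,0,0,3,0,0.95,0,0,0,0,3,0,0.95,0,0,0,0,3,0,0.95,0,0,0,0,0,0,0.95,0,0,0,0,0,0,0.95,0,0,0,0,0,0,0.95]'

```text
time: 30.68
position: [0.456, -0.0272, 0.1594]
tool_rot: [0.006, 1.0, -0.0, 0.001]
ft_force: [0.2, -0.5, 0.7]
grip_width: 0.0827
grip_force: 0.0
```

```bash
python3 - <<'E'
from h import *
c=snap('top','top6'); W=cloud(c)
P=W[180:262,455:535].reshape(-1,3); P=P[(P[:,2]>.062)&(P[:,2]<.085)]
print(len(P),cv2.minEnclosingCircle(P[:,:2].astype(np.float32)),np.median(P[:,2]))
if len(P)>200 and np.hypot(*(np.array(cv2.minEnclosingCircle(P[:,:2].astype(np.float32))[0])-[.5145,-.387]))<.008: print(robot.hand_in())
E
```

```text
384 ((0.5141204595565796, -0.38703519105911255), 0.02951587364077568) 0.07460432915665288
the job is handed in; nothing more can be done
None
```

The job is handed in: camera checks put all five parts within about 3 mm of their targets at the right heights, with the oil bottle unmoved; the hand-in returned no verdict.

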